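# Shut and lock the bearing kit case

## Robot

A 7-joint arm with a two-finger parallel gripper is mounted at the origin on a cart in front of the work surface, level with it; the furniture and walls round the work are solid. World frame = base frame: x ahead of the robot, y to its left, z up, the work surface at z = 0. Lengths are in m, angles in degrees, forces in N, time in s.
With the tool pointing down it reaches from about 0.35 to 0.775 m from the base axis. Payload 3.1 kg.
Tool frame: the origin (TCP) lies on the centre line of the jaws, within the pads' length; the fingertips stand 17 mm ahead of it and the grasp point (between the pads) lies 2 mm behind it (robot.tip_reach is the distance from the TCP to the fingertips, in m); z points along the fingers, y is the line along which they close (so a half turn about z gives the same grasp; the last joint's range is limited). The gripper opens to 85 mm and grips with 20 to 120 N. Pads are 22 mm wide; open, the fingers measure 114 mm over their backs; the gripper's body (76 mm by 85 mm) begins 54 mm behind the grasp point. The pads swing forward as they close: fully open they stand 13 mm farther back than shut.
Start: joints at [70.434, 17.813, 0.802, 86.603, -0.252, 75.585, -1.558], TCP at [0.162, -0.525, 0.248] pointing down, gripper open.
Joint ranges: [-154.91, 154.91], [-16.99, 109.72], [-72.82, 74.43], [7.12, 147.25], [-82.49, 262.49], [11.32, 116.49], [-174.64, 174.64]. Speed limits (degrees/s): [159.86, 159.86, 180, 180, 180, 180, 180].

## Interface

Orientations are given as [roll, pitch, yaw] about the fixed x, y, z axes, in that order (R = Rz(yaw) Ry(pitch) Rx(roll)).
In Python, from station import robot, fingers, vision, workorder, recognise gives the robot as it stands. Calls block until the motion is done:
- robot.move_to(position, orientation): joint-space move of the TCP to a pose.
- robot.line_to(position, orientation=None, velocity=0.15, f_stop=None): straight line of the TCP; orientation=None keeps the orientation; velocity is the mean speed in m/s. With f_stop (N) it stops when the force on the tool has changed by that much, and returns True; else False.
- robot.move_j(angles): joint-space move.
- fingers.gripper_to(opening, force=None): opening from 0.0 (shut) to 1.0 (fully open); force is the grip in N (None keeps the last); returns when the fingers have stopped.
- robot.pause(seconds).
- robot.inverse_kinematics(position, orientation): joint angles nearest the present ones, or None.
- vision.grab_frame(name): name is "scene" or "side" or "wrist"; returns the picture (384x512x3 uint8, red, green, blue); there is no depth.
- vision.calibration(name): a dict with "mtx" (3x3 intrinsics, pixels), "extrinsics" (4x4, takes a point from world to camera coordinates); the wrist camera has in their place "T_tool_cam" (4x4, takes a point from camera to tool coordinates, whose origin is the TCP and whose axes are the flange's). Camera axes: x right, y up, looking along -z (the intrinsics and any distortion apply to the point x, -y, -z); pixel columns grow to the right and rows downward; lengths in m; the calibration is good to about 2 mm. A picture is of the moment at which its call begins: read the wrist's pose just before it. calibration takes no time and is no camera call.
A pose or a line that the arm cannot do raises robot.PlanningError and nothing moves.
- workorder.close_job(): hands the job in; it is judged then, once.
Trained networks look in the newest picture that a camera, given by its name, has taken for a name from the list of things; names that differ only in an ending like _2 or _b are one class to them, and where a whole thing is asked for, a point or a joint stands for the part that bears it (a point fixed in the world has none). Each returns a list of dicts, best first, with "p" (0 to 1); they miss things now and then, are a little off and sometimes report something else, mostly with a low value. They report only what shows in the picture. A call takes as long as a camera call.
- recognise(label, camera): "rect" ([centre column, centre row, width, height] in pixels, round what is visible of it).
Readings, each from a call of its own:
- robot.current_time_s(): time.
- robot.current_joint_positions(): joint angles.
- robot.current_dq(): joint speeds.
- robot.current_joint_torque(): joint torques, N m.
- robot.current_tool_pos(): TCP position.
- robot.current_eef_rot(): TCP orientation.
- robot.current_contact_force(): force on the tool from outside, world axes, zero at the start.
- robot.current_torque(): the same for the moment, N m.
- robot.current_finger_gap(): opening from 0.0 (shut) to 1.0 (fully open).
- robot.current_gripper_force(): force on a finger pad.
Only numpy, scipy, OpenCV 4.12 (cv2) and the standard library are available. Lean on these libraries where they do the work, as an engineer would, in place of code of your own. Each camera call takes 0.05 s, during which the arm holds its last target. There are 200 camera calls.

## Task

Put the bearing kit away: push both open drawers of the small two-drawer steel case fully home, past the resistance of their detents, so that they stay seated flush. Then swing the hinged locking flap on top over and down in front of the drawers and press it until it snaps behind its spring catch. The case stands loose on the bench, so do not shove or lift it, and leave the other things on the bench alone.

Things in the scene. Friction and masses are not known exactly. Their poses are not given: they have to be found in the camera images.
- kit_case: Grey sheet-steel case, 140 deep (x) x 220 wide (y) x 100 high (z) mm, about 5 kg, loose on rubber feet. Origin: centre of its underside; its drawer side faces its own -x (front plane at x = -70 mm). Two drawers side by side, a 12 mm divider between. On the divider's front a catch housing 11 mm wide stands out 10 mm at z 15 to 37 mm; the sprung catch nose above it reaches z = 51 mm.
- drawer_left (a joint): Travel of the drawer on the case's +y side, m: 0 = fully home (flush), grows as it comes out along the case's -x, at most 0.10. It runs freely (1 to 2 N) until 12 mm from home, where it meets a sprung detent that takes about 8 to 14 N to push past; the crest is 4 mm from home, then it is drawn in to a hard stop.
- drawer_right (a joint): The same for the drawer on the case's -y side.
- drawer_left_front (a point): Centre of the outer face of the left drawer's front panel (97 wide x 77 high x 3 mm, 10 to 88 mm above the bench; this point is at 55 mm). Axes as the case's: -x points outward. A pull lip 50 mm wide stands out 11 mm at 16 to 22 mm above the bench. The bearing inside is lower than the front. At home: (-70, 55.5, 55.5) mm in the case's frame.
- drawer_right_front (a point): The same point on the right drawer (at home (-70, -55.5, 55.5) mm in the case's frame).
- flap (a joint): Angle of the steel locking flap, rad: 0 = closed, hanging down before the drawer fronts; 1.57 = straight out to the front; 3.14 = straight up; more = leaning back over the case, at most 4.1. Stiff hinge: it stays where it is left. It closes only when both drawers are home. At about 0.2 its edge meets the sprung catch (4 to 7 N at the edge) and snaps past near 0.08.
- flap_hinge (a point): Middle of the flap's hinge axis, at (-76.5, 0, 98) mm in the case's frame; the axis runs along the case's y.
- flap_edge (a point): Middle of the flap's free edge, 45 mm from the hinge axis: a rolled bead 8 mm thick and 76 mm long (along the case's y). The flap is a plain steel plate 2.5 mm thick and 76 mm wide.
- dropper_bottle: Bystander: brown bottle with a black cap, 34 mm wide, 70 mm high; origin at the centre of its underside.
- loupe: Bystander: black loupe, 34 mm wide, 26 mm high; origin at the centre of its underside.
- carton_d: Bystander: small white carton, 63 x 84 x 33 mm; origin at the centre of its underside.
- label_tape: Bystander: roll of yellow tape lying flat, 68 mm wide, 19 mm high; origin at the centre of its underside.

How it is judged (in metres and radians):
On the way, in this order (a step that is already met when the one before it is completed fails the run):
1. both drawers pushed home and seated while the flap is still open (value of joint each of drawer_left, drawer_right below 0.002 m and value of joint flap above 0.5 rad), for 0.2 s.
2. the flap swung down and snapped behind its catch (value of joint flap below 0.05 rad), for 0.2 s.
At the end, for the whole second after the job is handed in: Both drawers are seated (within 2 mm of home), the flap is closed behind its catch (within 0.05 rad), and the case stands at rest within 15 mm of where it stood (value of joint each of drawer_left, drawer_right below 0.002 m and value of joint flap below 0.05 rad and distance of kit_case from where it was at the start of the episode below 0.015 m and linear speed of kit_case below 0.01 m/s); the robot touches nothing.
It fails at once if the case is shoved more than 15 mm from its place (distance of kit_case from where it was at the start of the episode above 0.015 m).
It fails at once if the case is tipped (more than 0.1 rad) (angle between kit_case's own z axis and vertical above 0.1 rad).
It fails at once if a bystander is moved more than 20 mm (distance of any of dropper_bottle, loupe, carton_d, label_tape from where it was at the start of the episode above 0.02 m).
It also fails if it takes over 66 s, if anything falls off the work surface, if the arm or the gripper's body presses on something with over 40 N, if the wrist force passes 120 N, or if a joint passes its speed limit or range.

## Working session

There is one attempt and no reset: what is moved stays moved. The work goes in short steps, each a Python script; the robot and the scene stay as the last script left them, time stands still between calls to the robot, and variables do not carry over. Pictures are saved under pics/ and viewed, at most 10 in all, crops included, and the job is handed in when it is done.

```bash
mkdir -p pics
python3 - <<'E'
from station import robot, vision, recognise
import cv2, numpy as np
for c in ["scene","side"]:
    im=vision.grab_frame(c); cv2.imwrite(f"pics/{c}0.png",cv2.resize(im[:,:,::-1],(800,600),interpolation=cv2.INTER_CUBIC))
    k=vision.calibration(c); print(c,np.round(k["mtx"],1).tolist(),np.round(k["extrinsics"],3).tolist(),[q for q in k])
    for l in ["kit_case","drawer_left_front","drawer_right_front","flap","flap_edge"]:
        print(l,[(np.round(d["rect"]).tolist(),round(d["p"],2)) for d in recognise(l,c)[:3]])
print(robot.current_time_s(),robot.current_tool_pos(),robot.current_eef_rot(), robot.tip_reach)
E
```

```text
scene [[378.2, 0.0, 260.5], [0.0, 378.2, 191.4], [0.0, 0.0, 1.0]] [[-1.0, -0.024, -0.0, 0.479], [0.013, -0.553, 0.833, -0.124], [-0.02, 0.833, 0.553, -1.019], [0.0, 0.0, 0.0, 1.0]] ['mtx', 'extrinsics']
kit_case [([221.0, 210.0, 79.0, 79.0], 0.76)]
drawer_left_front [([251.0, 226.0, 20.0, 39.0], 0.91)]
drawer_right_front [([251.0, 197.0, 23.0, 39.0], 0.62)]
flap [([249.0, 198.0, 23.0, 39.0], 0.74), ([236.0, 188.0, 9.0, 25.0], 0.6)]
flap_edge [([237.0, 189.0, 7.0, 23.0], 0.51)]
side [[426.7, 0.0, 248.6], [0.0, 426.7, 195.5], [0.0, 0.0, 1.0]] [[-0.973, -0.23, 0.001, 0.446], [0.1, -0.419, 0.902, -0.161], [-0.207, 0.878, 0.431, -0.939], [0.0, 0.0, 0.0, 1.0]] ['mtx', 'extrinsics']
kit_case [([202.0, 212.0, 103.0, 80.0], 0.71)]
drawer_left_front [([228.0, 229.0, 25.0, 46.0], 0.69)]
drawer_right_front [([237.0, 207.0, 28.0, 33.0], 0.69)]
flap [([219.0, 187.0, 19.0, 27.0], 0.62), ([236.0, 208.0, 29.0, 33.0], 0.58), ([201.0, 214.0, 97.0, 79.0], 0.16)]
flap_edge [([217.0, 185.0, 14.0, 27.0], 0.71)]
0.6 [ 0.16244668 -0.52546173  0.2483127 ] [-1.79999846e+02  6.86665844e-04  1.71806510e+01] 0.017
```

View pics/scene0.png

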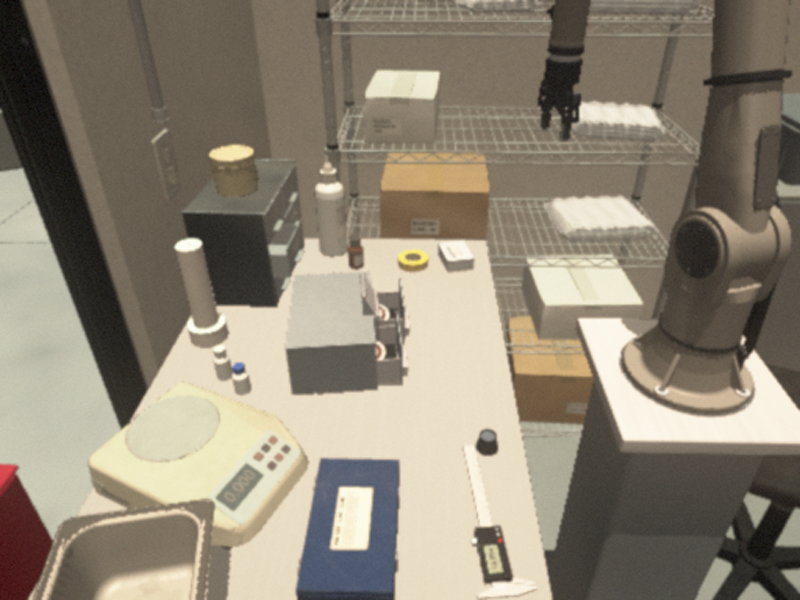

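View pics/side0.png

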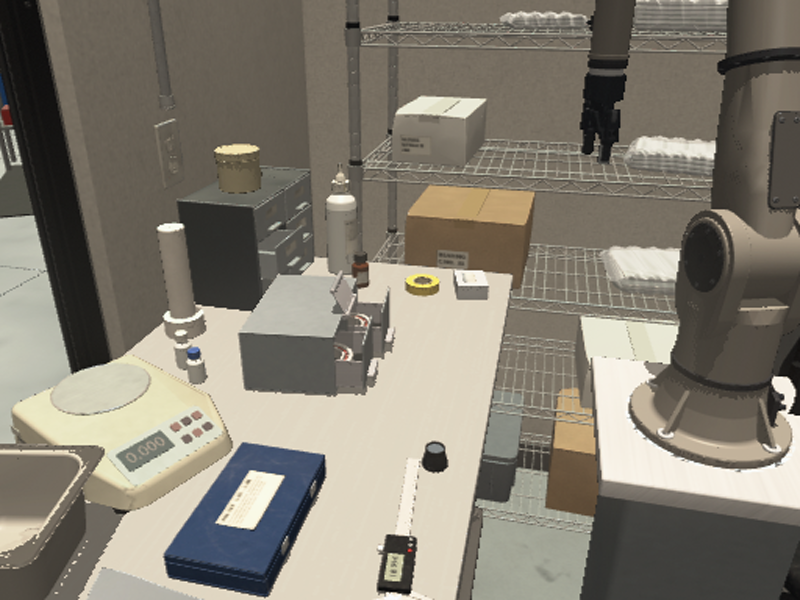

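The case faces the robot (its -x points to the base). The two drawers are open and the flap stands roughly upright. I'll get a rough pose first, then take wrist views.

```bash
cat > h.py <<'E'
import numpy as np, cv2
from station import robot, fingers, vision, recognise
from scipy.spatial.transform import Rotation as R
def cam(name):
    k=vision.calibration(name); K=np.array(k["mtx"])
    if name=="wrist":
        T=np.eye(4); T[:3,:3]=R.from_euler("xyz",robot.current_eef_rot(),degrees=True).as_matrix(); T[:3,3]=robot.current_tool_pos()
        return K,np.linalg.inv(T@np.array(k["T_tool_cam"]))
    return K,np.array(k["extrinsics"])
def proj(C,P):
    K,E=C; p=(E[:3,:3]@np.atleast_2d(P).T+E[:3,3:]); p=K@(p*np.array([[1],[-1],[-1]])); return (p[:2]/p[2]).T
def ray(C,px):
    K,E=C; d=np.linalg.inv(K)@np.array([px[0],px[1],1.]); d=d*[1,-1,-1]
    return -E[:3,:3].T@E[:3,3], E[:3,:3].T@d
def onz(C,px,z):
    o,d=ray(C,px); return o+d*(z-o[2])/d[2]
E
python3 - <<'E'
from h import *
for n,pts in {"scene":[(290,348),(377,352),(368,275),(297,275)],"side":[(243,333),(337,343),(343,277),(273,275)]}.items():
    for p in pts: print(n,p,np.round(onz(cam(n),np.array(p)*.64-.18,.1),3))
k=vision.calibration("wrist"); print(np.round(k["T_tool_cam"],3).tolist(),np.round(k["mtx"],1).tolist())
for n in ["dropper_bottle","loupe","carton_d","label_tape"]:
    for c in ["scene","side"]:
        r=recognise(n,c)
        if r: d=r[0]["rect"]; print(n,c,round(r[0]["p"],2),np.round(onz(cam(c),(d[0],d[1]+d[3]/2),0),3))
for p in ([.40,-.05,.30],[.36,0,.25]):
  for rpy in ([180,0,0],[180,0,180],[180,-30,0],[180,-30,180],[180,30,0],[180,0,90],[180,-90,0]):
    print(p,rpy,robot.inverse_kinematics(p,rpy) is not None)
E
```

```text
scene (290, 348) [0.659 0.078 0.1  ]
scene (377, 352) [0.524 0.085 0.1  ]
scene (368, 275) [ 0.555 -0.142  0.1  ]
scene (297, 275) [ 0.687 -0.138  0.1  ]
side (243, 333) [0.655 0.081 0.1  ]
side (337, 343) [0.515 0.078 0.1  ]
side (343, 277) [ 0.575 -0.15   0.1  ]
side (273, 275) [ 0.696 -0.13   0.1  ]
[[0.0, 0.954, 0.298, 0.076], [1.0, -0.001, 0.001, 0.001], [0.001, 0.298, -0.954, -0.126], [0.0, 0.0, 0.0, 1.0]] [[316.5, 0.0, 251.4], [0.0, 316.5, 190.3], [0.0, 0.0, 1.0]]
dropper_bottle side 0.75 [ 0.59  -0.321  0.   ]
loupe scene 0.46 [0.363 0.198 0.   ]
loupe side 0.76 [0.352 0.192 0.   ]
carton_d scene 0.67 [ 0.381 -0.318  0.   ]
carton_d side 0.67 [ 0.367 -0.329  0.   ]
label_tape scene 0.66 [ 0.478 -0.325  0.   ]
label_tape side 0.67 [ 0.472 -0.326  0.   ]
[0.4, -0.05, 0.3] [180, 0, 0] True
[0.4, -0.05, 0.3] [180, 0, 180] True
[0.4, -0.05, 0.3] [180, -30, 0] False
[0.4, -0.05, 0.3] [180, -30, 180] True
[0.4, -0.05, 0.3] [180, 30, 0] True
[0.4, -0.05, 0.3] [180, 0, 90] True
[0.4, -0.05, 0.3] [180, -90, 0] False
[0.36, 0, 0.25] [180, 0, 0] True
[0.36, 0, 0.25] [180, 0, 180] True
[0.36, 0, 0.25] [180, -30, 0] False
[0.36, 0, 0.25] [180, -30, 180] True
[0.36, 0, 0.25] [180, 30, 0] True
[0.36, 0, 0.25] [180, 0, 90] True
[0.36, 0, 0.25] [180, -90, 0] False
```

Run:
```python
from h import *
for p in ([.40,-.05,.30],[.45,-.03,.07],[.53,-.03,.07],[.50,-.03,.12]):
  for yaw in (0,9,180,189,-171):
    print(p,yaw,[a for a in (0,15,30,45,60,75) if robot.inverse_kinematics(p,[180,a if abs(yaw)>90 else -a,yaw]) is not None])
fingers.gripper_to(0.0)
yaw=-171
for i,y in enumerate((-.09,.05)):
    robot.move_to([.43,y,.30],[180,0,yaw])
    C=cam("wrist"); im=vision.grab_frame("wrist"); np.savez(f"w{i}.npz",K=C[0],E=C[1])
    cv2.imwrite(f"pics/w{i}.png",im[:,:,::-1]); cv2.imwrite(f"pics/w{i}b.png",cv2.resize(im[:,:,::-1],(800,600),interpolation=cv2.INTER_CUBIC))
    for l in ["drawer_left_front","drawer_right_front","flap","flap_edge"]:
        print(l,[(np.round(d["rect"]).tolist(),round(d["p"],2)) for d in recognise(l,"wrist")[:2]])
print(robot.current_time_s(),robot.current_joint_positions())
```

```text
[0.4, -0.05, 0.3] 0 [0, 15]
[0.4, -0.05, 0.3] 9 [0, 15]
[0.4, -0.05, 0.3] 180 [0, 15]
[0.4, -0.05, 0.3] 189 [0, 15]
[0.4, -0.05, 0.3] -171 [0, 15]
[0.45, -0.03, 0.07] 0 [0, 15, 30]
[0.45, -0.03, 0.07] 9 [0, 15, 30]
[0.45, -0.03, 0.07] 180 [0, 15, 30]
[0.45, -0.03, 0.07] 189 [0, 15, 30]
[0.45, -0.03, 0.07] -171 [0, 15, 30]
[0.53, -0.03, 0.07] 0 [0, 15, 30, 45]
[0.53, -0.03, 0.07] 9 [0, 15, 30, 45]
[0.53, -0.03, 0.07] 180 [0, 15, 30, 45]
[0.53, -0.03, 0.07] 189 [0, 15, 30, 45]
[0.53, -0.03, 0.07] -171 [0, 15, 30, 45]
[0.5, -0.03, 0.12] 0 [0, 15, 30, 45]
[0.5, -0.03, 0.12] 9 [0, 15, 30, 45]
[0.5, -0.03, 0.12] 180 [0, 15, 30, 45]
[0.5, -0.03, 0.12] 189 [0, 15, 30, 45]
[0.5, -0.03, 0.12] -171 [0, 15, 30, 45]
drawer_left_front [([38.0, 76.0, 75.0, 59.0], 0.72), ([319.0, 229.0, 86.0, 63.0], 0.63)]
drawer_right_front [([224.0, 222.0, 84.0, 73.0], 0.7)]
flap [([297.0, 272.0, 24.0, 35.0], 0.77)]
flap_edge [([295.0, 274.0, 26.0, 36.0], 0.89)]
drawer_left_front [([203.0, 214.0, 81.0, 61.0], 0.83)]
drawer_right_front [([109.0, 205.0, 102.0, 73.0], 0.88)]
flap [([143.0, 261.0, 77.0, 45.0], 0.73)]
flap_edge [([144.0, 260.0, 79.0, 46.0], 0.74)]
4.7417 [ 33.28670527   5.21579054 -44.92586314  96.40028854   3.73977933
  79.94087975  86.64844348]
```

View pics/w0b.png

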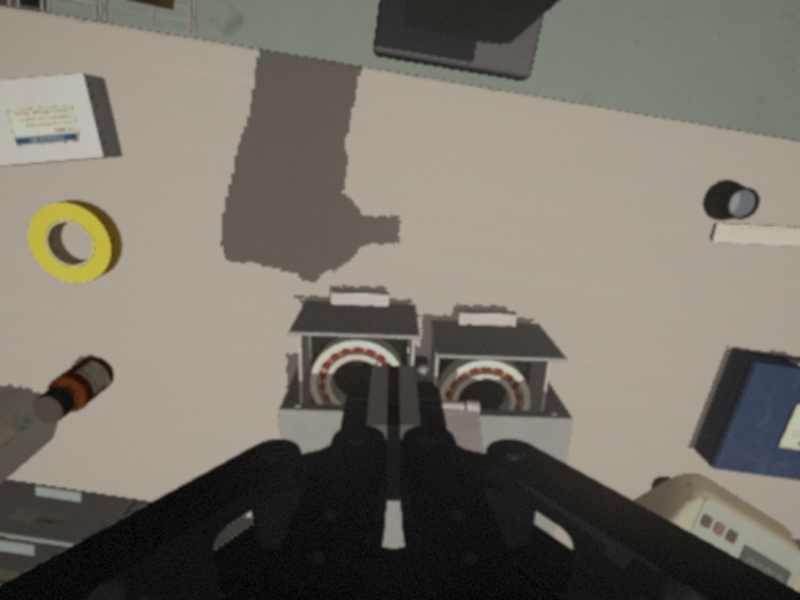

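View pics/w1b.png

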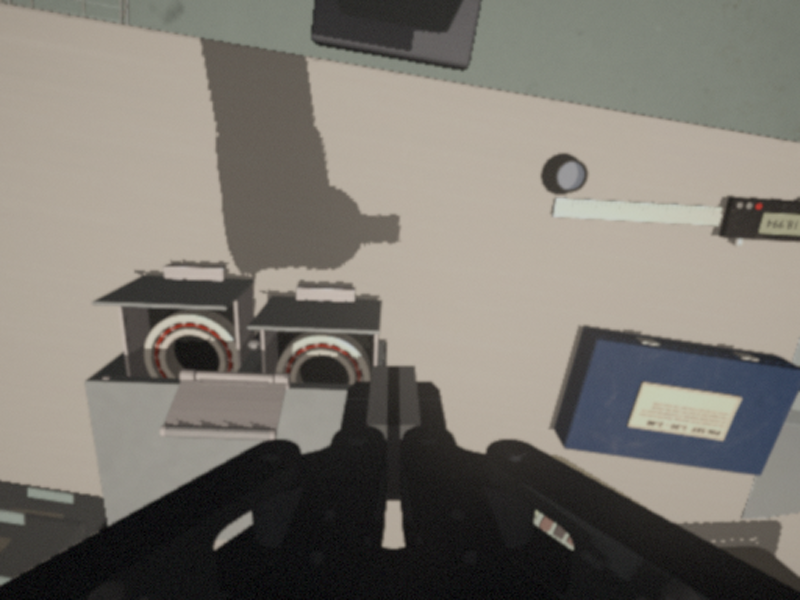

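w0: case front top corners are at (282,412) and (570,417). Drawer top edges are (290,335)-(420,335) on the right and (430,357)-(565,357) on the left.

w1: corner at (88,379), drawer edges (97,302)-(247,302) and (250,328)-(381,330). The flap hinge runs (182,376)-(288,380) and its edge (163,433)-(276,437), so it leans back over the case. Next I'll fit all of these together.

```bash
cat > fit.py <<'E'
from h import *
from scipy.optimize import least_squares
W=[(lambda d:(d["K"],d["E"]))(np.load(f"w{i}.npz")) for i in (0,1)]
S,D=cam("scene"),cam("side")
def model(q):
    x,y,z,yaw,dl,dr,a=q
    c=lambda *p:np.array(p,float)
    P={}
    for s,n in ((1,"+"),(-1,"-")):
        P["F"+n]=c(-.07,s*.11,.1); P["B"+n]=c(.07,s*.11,.1)
        P["H"+n]=c(-.0765,s*.038,.098); P["E"+n]=P["H"+n]+.047*c(-np.sin(a),0,-np.cos(a))
        d=dl if s>0 else dr
        P["o"+n]=c(-.07-d,s*.104,.088); P["i"+n]=c(-.07-d,s*.007,.088)
    r=R.from_euler("z",yaw).as_matrix()
    return {k:r@v+[x,y,z] for k,v in P.items()}
O=[(W[0],{"F-":(282,412),"F+":(570,417),"o-":(290,335),"i-":(420,335),"i+":(430,357),"o+":(565,357)}),
(W[1],{"F-":(88,379),"o-":(97,302),"i-":(247,302),"i+":(252,328),"o+":(381,330),"H-":(182,376),"H+":(288,380),"E-":(163,433),"E+":(276,437)}),
(S,{"B+":(290,348),"F+":(377,352)}),(D,{"B+":(243,333),"F+":(337,343)})]
def res(q):
    M=model(q); return np.concatenate([(proj(C,[M[k] for k in o])-(np.array(list(o.values()))*.64-.18)).ravel() for C,o in O])
if __name__=="__main__":
    s=least_squares(res,[.605,-.03,0,.15,.05,.06,3.5],loss="soft_l1")
    print(np.round(s.x,4)); r=res(s.x).reshape(-1,2); i=0
    print("sd",np.round(np.sqrt(np.diag(np.linalg.inv(s.jac.T@s.jac))),4))
    for C,o in O:
        for k in o: print(k,np.round(r[i],1),end="; "); i+=1
        print()
    np.save("q.npy",s.x)
E
python3 fit.py
```

```text
[ 0.6116 -0.0401 -0.0041  0.1289  0.042   0.0582  3.6332]
sd [0.0011 0.0009 0.0013 0.0074 0.0012 0.0013 0.0473]
F- [-1.4 -1.5]; F+ [ 1.  -0.5]; o- [-1.1 -2.1]; i- [-0.5 -0.1]; i+ [ 4.4 -1. ]; o+ [0.3 0.9]; 
F- [0.2 1.9]; o- [-1.8  0.2]; i- [-12.2   2.6]; i+ [-2.3 -0.4]; o+ [-0.8  0.7]; H- [ 2.8 -0.3]; H+ [ 0.8 -1.1]; E- [ 1.2 -0.1]; E+ [ 1.3 -0.8]; 
B+ [-3.2  1.2]; F+ [-1.1 -5.1]; 
B+ [-4.   0.5]; F+ [-3.2 -2.8];
```

```bash
cat > ov.py <<'E'
from fit import *
q=np.load("q.npy"); M=model(q); L=["F-F+","F+B+","F-B-","B-B+","H-H+","E-E+","H-E-","H+E+","o-i-","o+i+"]
def ov(im,C,box,s):
    x0,y0,x1,y1=box; im=cv2.resize(im[y0:y1,x0:x1],None,fx=s,fy=s,interpolation=cv2.INTER_CUBIC)
    for l in L:
        p=(proj(C,[M[l[:2]],M[l[2:]]])-[x0,y0]+.5)*s
        cv2.line(im,*[tuple(int(v) for v in a) for a in p],(0,255,0),1)
    return im
a=ov(cv2.imread("pics/w0.png"),W[0],(165,170,385,320),400/220); b=ov(cv2.imread("pics/w1.png"),W[1],(40,160,260,310),400/220)
c=ov(vision.grab_frame("scene")[:,:,::-1].copy(),S,(170,160,280,260),400/110); d=ov(vision.grab_frame("side")[:,:,::-1].copy(),D,(150,160,260,260),400/110)
f=lambda t,h:cv2.resize(t,(400,h))
cv2.imwrite("pics/ov.png",np.vstack([np.hstack([f(a,270),f(b,270)]),np.hstack([f(c,330),f(d,330)])]))
E
python3 ov.py
```

```text
(no output)
```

View pics/ov.png

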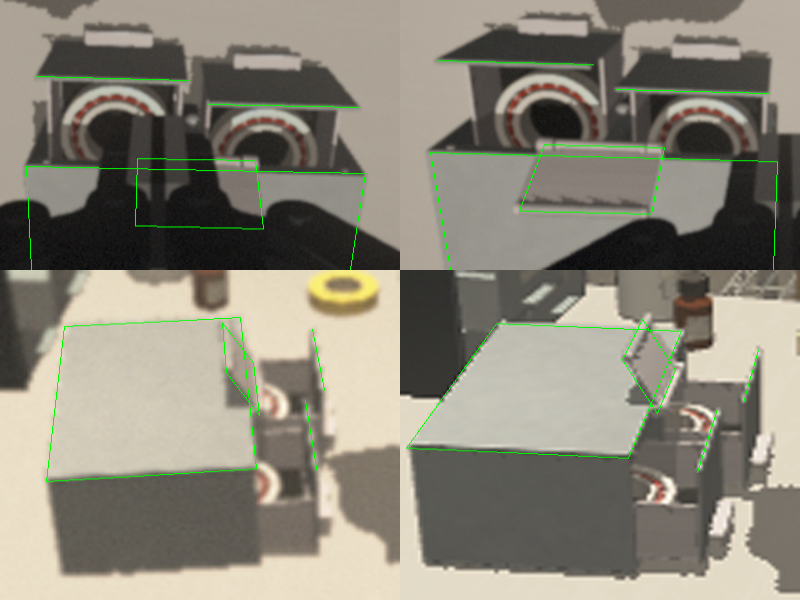

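The fit lies on the image edges: case at (0.612, -0.040), yaw 7.4°, drawers about 42 and 58 mm out, flap near 3.6 rad. Next I'll push the drawers with shut fingers tilted 30° forward.

```bash
cat > a.py <<'E'
from h import *
q=np.load("q.npy"); O0=np.array([q[0],q[1],0]); YAW=q[3]; RC=R.from_euler("z",YAW).as_matrix()
w=lambda p:RC@np.array(p,float)+O0
ori=lambda p:[180,p,np.degrees(YAW)-180]
def dl(p): a=np.radians(p); return np.array([np.sin(a),0,-np.cos(a)]),np.array([np.cos(a),0,np.sin(a)])
def tcp(c,p,side=1):   # TCP (world) that puts the tip's front (side=1) / rear (-1) / mid (0) point at case point c
    d,l=dl(p); return w(np.array(c)-.017*d-side*.011*l)
def case_pt(p,side=1):
    d,l=dl(p); return RC.T@(np.array(robot.current_tool_pos())-O0)+.017*d+side*.011*l
E
cat > push.py <<'E'
from a import *
P=30
for s,t in ((-1,q[5]),(1,q[4])):
    y=s*.058; z=.06
    if s>0: robot.line_to(tcp([-.17,-.058,.15],P))
    robot.move_to(tcp([-.07-t-.035,y,.15],P),ori(P))
    robot.line_to(tcp([-.07-t-.03,y,z],P),velocity=.15)
    f0=np.array(robot.current_contact_force())
    r=robot.line_to(tcp([-.07-.020,y,z],P),velocity=.05,f_stop=12); print("run",r,np.round(case_pt(P),4))
    r=robot.line_to(tcp([-.07+.012,y,z],P),velocity=.025,f_stop=20); print("push",r,np.round(case_pt(P),4),np.round(RC.T@(np.array(robot.current_contact_force())-f0),1))
    robot.pause(.2)
    robot.line_to(tcp([-.12,y,z],P),velocity=.1)
    print(robot.current_time_s())
robot.line_to(tcp([-.14,.058,.16],P))
E
python3 push.py
```

```text
run False [-0.09   -0.0577  0.0601]
push True [-0.0709 -0.0577  0.0579] [ 0.3  0.8 -1.8]
9.85Traceback (most recent call last):
  File "push.py", line 7, in <module>
    robot.line_to(tcp([-.07-t-.03,y,z],P),velocity=.15)
    ~~~~~~~~~~~~~^^^^^^^^^^^^^^^^^^^^^^^^^^^^^^^^^^^^^^
station.PlanningError: the arm cannot follow that straight line within its joint ranges
```

Run:
```python
from a import *
print(np.round(robot.current_joint_positions(),1), np.round(case_pt(30),3))
t=q[4]
for P in (20,25,30):
  for dx in (.01,.02,.03):
    for z in (.06,.15):
      j=robot.inverse_kinematics(tcp([-.07-t-dx,.058,z],P),ori(P)); print(P,dx,z,None if j is None else np.round(j,1))
```

```text
[ 31.3  -6.9 -26.8 134.7 -22.4  23.6 119.7] [-0.147  0.059  0.149]
20 0.01 0.06 [ 28.6  11.7 -31.7 129.1  11.2  21.3  86.2]
20 0.01 0.15 [ 38.3   1.8 -38.8 122.5  -2.2  36.2  98.6]
20 0.02 0.06 [ 29.4  10.6 -31.9 130.4   9.6  21.   87.9]
20 0.02 0.15 [ 37.7   0.3 -37.3 123.8  -4.2  36.2 100.7]
20 0.03 0.06 [ 30.2   9.4 -32.2 131.7   7.9  20.6  89.7]
20 0.03 0.15 [ 37.1  -1.2 -35.9 125.   -6.1  36.3 102.7]
25 0.01 0.06 [ 21.7   9.3 -22.9 133.8   2.5  12.8  94.9]
25 0.01 0.15 [ 35.3  -1.2 -33.9 127.2  -8.8  29.3 105.3]
25 0.02 0.06 [ 23.4   8.4 -24.2 135.    1.1  12.5  96.5]
25 0.02 0.15 [ 34.8  -2.6 -32.7 128.4 -10.8  29.6 107.5]
25 0.03 0.06 [ 25.3   7.4 -25.7 136.3  -0.6  12.3  98.4]
25 0.03 0.15 [ 34.3  -4.1 -31.4 129.5 -12.7  29.8 109.6]
30 0.01 0.06 [-38.2   8.8  43.  140.1 -72.7  11.7 169.6]
30 0.01 0.15 [ 32.4  -3.5 -29.7 131.8 -17.4  22.5 114.1]
30 0.02 0.06 [-47.7   8.8  53.8 141.6 -75.7  13.1 173.2]
30 0.02 0.15 [ 32.   -4.9 -28.5 132.9 -19.5  22.9 116.5]
30 0.03 0.06 [-48.    7.1  53.8 142.8 -74.7  11.9 172.9]
30 0.03 0.15 [ 31.6  -6.3 -27.4 134.1 -21.5  23.4 118.7]
```

```bash
cat > push2.py <<'E'
from a import *
y=.065; z=.06; t=q[4]
robot.move_to(tcp([-.07-t-.03,y,.15],20),ori(20))
robot.line_to(tcp([-.07-t-.02,y,z],20),velocity=.15)
r=robot.line_to(tcp([-.07-.018,y,z],20),velocity=.05,f_stop=12); print("run",r,np.round(case_pt(20),4))
robot.line_to(tcp([-.07-.024,y,z],20),velocity=.05)
for P in (30,28,26,25):
    try: robot.line_to(tcp([-.07-.024,y,z],P),ori(P),velocity=.05); break
    except robot.PlanningError: print("no",P)
f0=np.array(robot.current_contact_force())
r=robot.line_to(tcp([-.07+.012,y,z],P),velocity=.025,f_stop=20); print("push",P,r,np.round(case_pt(P),4))
robot.pause(.2)
robot.line_to(tcp([-.11,y,z],P),velocity=.1)
robot.line_to(tcp([-.115,y,.16],P))
print(robot.current_time_s())
E
python3 push2.py
```

```text
run False [-0.0878  0.0653  0.0601]
no 30
no 28
push 26 True [-0.07    0.0647  0.0563]
16.6583
```

```bash
cat > look.py <<'E'
import sys
from fit import *
import ov as _o
E
python3 - <<'E'
from h import *
robot.move_to([.43,.05,.30],[180,0,-171])
C=cam("wrist"); im=vision.grab_frame("wrist"); np.savez("w2.npz",K=C[0],E=C[1])
from fit import model
q=np.load("q.npy"); q[4]=q[5]=0; M=model(q)
im=im[:,:,::-1].copy()
x0,y0=30,170; im=cv2.resize(im[y0:y0+150,x0:x0+220],(792,540),interpolation=cv2.INTER_CUBIC)
for l in ["F-F+","F-B-","H-H+","E-E+","H-E-","H+E+","o-i-","o+i+"]:
    p=(proj(C,[M[l[:2]],M[l[2:]]])-[x0,y0]+.5)*3.6
    cv2.line(im,*[tuple(int(v) for v in a) for a in p],(0,255,0),1)
cv2.imwrite("pics/w2.png",im); print(robot.current_time_s())
E
```

```text
17.5417
```

View pics/w2.png

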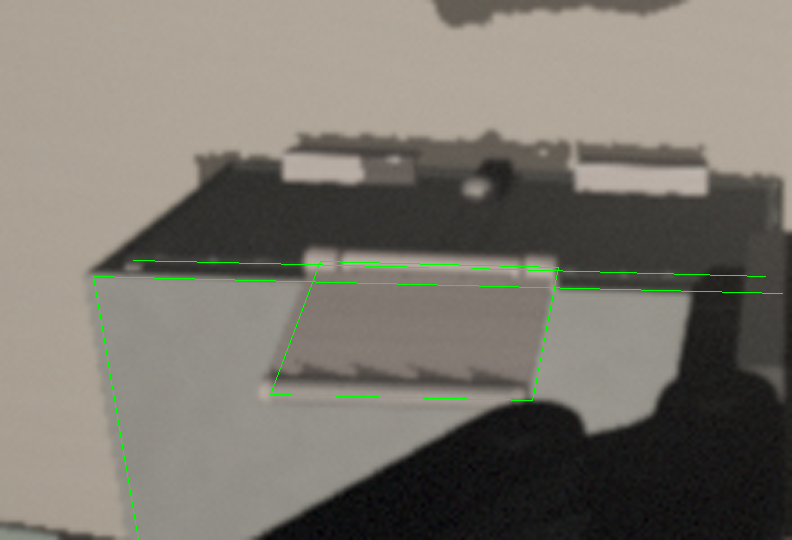

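Both drawers sit flush, the overlay shows the case hasn't moved, and the flap is still leaning back at about 3.6 rad. Next I'll sweep it forward from behind.

```bash
cat > flap1.py <<'E'
from a import *
y=-.002
robot.move_to(tcp([-.015,y,.22],0,0),ori(0))
print(robot.line_to(tcp([-.018,y,.115],0,0),f_stop=10))
f0=np.array(robot.current_contact_force())
for x in (-.04,-.06,-.08,-.10,-.112):     # x of the finger's rear face
    r=robot.line_to(tcp([x,y,.115 if x>-.09 else .113],0,-1),velocity=.06,f_stop=18)
    print(x,r,np.round(RC.T@(np.array(robot.current_contact_force())-f0),1))
    if r: break
print(robot.current_time_s())
E
cat > flap2.py <<'E'
from a import *
H=np.array([-.0765,-.002,.098])
def tip(a,p,rc,gap=.00125):
    e=np.array([-np.sin(a),0,-np.cos(a)]); n=np.array([-np.cos(a),0,np.sin(a)])
    return tcp(H+rc*e+(gap+.011*abs(np.cos(a+np.radians(p))))*n,p,0)
def pr(a): return np.interp(a,[0,1.3,2.2],[PE,PE-2,12])
def rc(a): return np.interp(a,[0,.5,2.2],[.043,.038,.030])
PE=30
E
python3 flap1.py
python3 - <<'E'
from flap2 import *
for PE in (30,27,24):
    import flap2; flap2.PE=PE
    print(PE,[a for a in np.arange(2.2,-.11,-.2) if robot.inverse_kinematics(tip(a,pr(a),rc(a)),ori(pr(a))) is None])
E
```

```text
False
-0.04 False [-0.3  0.8 -0.3]
-0.06 False [ 0.1  0.6 -1.4]
-0.08 False [-0.3  0.4 -0.9]
-0.1 False [-0.5  0.8 -0.5]
-0.112 False [ 0.3  1.5 -1.3]
21.35
30 []
27 []
24 []
```

Run:
```python
from h import *
a=[cv2.resize(vision.grab_frame(c)[130:280,130:330,::-1],(400,300),interpolation=cv2.INTER_CUBIC) for c in ("scene","side")]
cv2.imwrite("pics/f1.png",np.hstack(a))
```

```text
(no output)
```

View pics/f1.png

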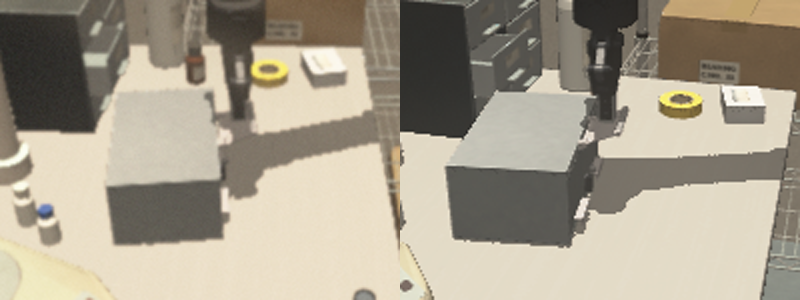

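The flap no longer stands up and now lies forward beneath the fingertips (side view, near (612,125)). Next I'll press it down along its arc.

```bash
cat > close.py <<'E'
from flap2 import *
import flap2; flap2.PE=28
c=case_pt(0,0); robot.line_to(tcp([c[0]+.01,c[1],.16],0,0))
a=2.1; robot.line_to(tip(a,pr(a),rc(a),.025),ori(pr(a)))
f0=np.array(robot.current_contact_force())
F=lambda:np.round(RC.T@(np.array(robot.current_contact_force())-f0),1)
for a in np.arange(2.1,.29,-.2):
    r=robot.line_to(tip(a,pr(a),rc(a)),ori(pr(a)),velocity=.08,f_stop=18); print(round(a,2),r,F())
    if r: break
else:
    a=.25; robot.line_to(tip(a,28,rc(a)),ori(28),velocity=.05,f_stop=18); print(a,F())
    for a in (.05,-.12):
        r=robot.line_to(tip(a,28,.043),ori(28),velocity=.025,f_stop=16); print(a,r,F(),np.round(case_pt(28),4))
        if r: break
print(robot.current_time_s())
E
python3 close.py
```

```text
2.1 False [0.1 0.7 0.7]
1.9 False [-1.1  0.7  0.5]
1.7 False [0.3 0.  0.8]
1.5 False [-0.2 -0.5  0.2]
1.3 False [-0.8 -0.4 -0.2]
1.1 False [-1.   0.4  0.1]
0.9 False [0.2 0.5 0.2]
0.7 False [-0.3  0.3 -0. ]
0.5 False [-1.3  0.4 -0.5]
0.3 False [-0.7  0.2  0.8]
0.25 [-0.9  0.7 -0. ]
0.05 False [-2.  -0.2  0.7] [-0.0795 -0.0018  0.0606]
-0.12 True [-6.2  0.1  8.3] [-0.0776 -0.0021  0.0576]
26.1333
```

Run:
```python
from flap2 import *
robot.line_to(tip(0,28,.043,.04),velocity=.1)
robot.line_to(tcp([-.14,0,.16],28))
robot.move_to([.43,.05,.30],[180,0,-171])
C=cam("wrist"); im=vision.grab_frame("wrist")[:,:,::-1].copy()
from fit import model
q[4]=q[5]=0; q[6]=0; M=model(q)
x0,y0=30,190; im=cv2.resize(im[y0:y0+110,x0:x0+220],(792,396),interpolation=cv2.INTER_CUBIC)
for l in ["F-F+","F-B-","E-E+","H-E-","H+E+"]:
    p=(proj(C,[M[l[:2]],M[l[2:]]])-[x0,y0]+.5)*3.6
    cv2.line(im,*[tuple(int(v) for v in a) for a in p],(0,255,0),1)
cv2.imwrite("pics/w3.png",im)
s=cv2.resize(vision.grab_frame("side")[155:265,140:280,::-1],(700,550),interpolation=cv2.INTER_CUBIC); cv2.imwrite("pics/s3.png",s)
print(robot.current_time_s())
```

```text
29.25
```

View pics/w3.png

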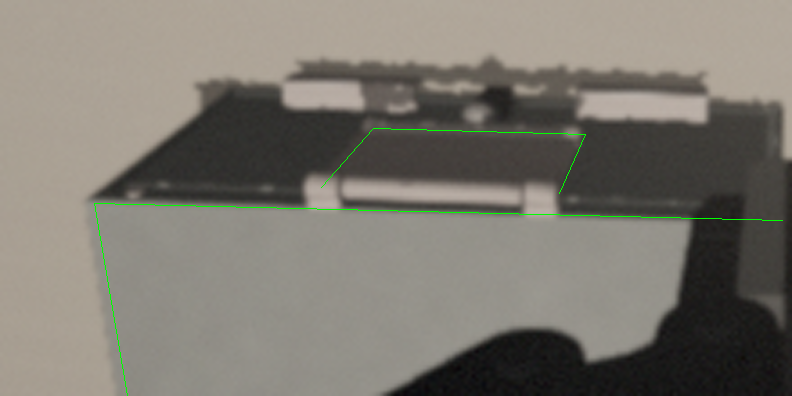

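View pics/s3.png

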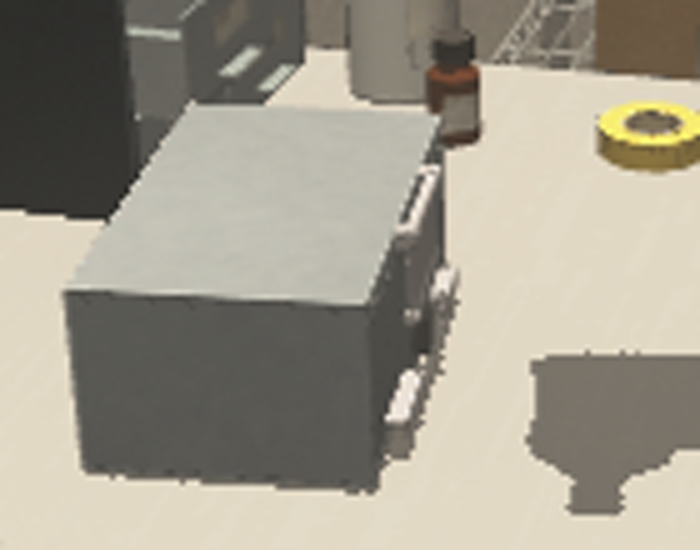

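The wrist view puts the flap's edge on the overlay for 0 rad. During the press, the contact force had dropped to 2 N by 0.05 rad, past the 0.08 rad snap point, and the fingers then reached a hard stop at the closed plane. The drawers are flush and the case hasn't moved, so I'm handing in.

```bash
python3 -c "
from station import workorder
print(workorder.close_job())"
```

```text
the job is handed in; nothing more can be done
None
```

I handed the job in at about 29 s with both drawers pushed home and flush, the flap pressed down to a hard stop at its closed position and the case where it stood; I touched none of the bystanders, but the hand-in returned no verdict.

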